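Seat a die-tray carrier in the datum corner of the inspection stage and hold it there

TASK

Pick up the square die-tray carrier with the one cut corner, keep it level because the dies lie loose in it, and set it down without dropping it on the black stage plate, its cut corner pointing away from the corner that the two fences make. Push it into that corner until its sides lie flush against both fences at once, and finish still holding it pressed against both, resting flat on the plate: do not let go, the vacuum is switched on later. Leave everything else where it is.

Things in the scene. Friction and masses are not known exactly. Their poses are not given: they have to be found in the camera images.
- carrier: The part: aluminium block 56 x 56 x 25 mm (0.14-0.28 kg), a black tray with a 4 x 4 grid of grey dies on top (28 mm overall). Plain upright sides, gripped 56 mm apart along x or y. The corner at -x,-y is cut at 45 deg, 14 mm along each side. Seated, its +x side is on the far fence, its +y side on the left fence, axes parallel to the stage's. Origin: centre of the underside (full square); z up.
- cut_corner (a point): Middle of the carrier's cut corner face, at the top edge of the aluminium: 21 mm to -x and -y of the carrier's origin, 25 mm up.
- stage: Inspection stage, fixed and rigid: black plate 200 x 200 mm, flat top 50 mm above the bench, on slides and a 210 x 210 mm base; micrometers stick out up to 85 mm at its -x and +y sides, below the plate's top. Origin: on the bench under the plate's centre; x, y along the plate's edges. Place and yaw differ each time.
- nest (a point): The corner of the two fences on the plate's top, where their inner faces would meet: 60 mm to +x and +y of the stage's origin, 50 mm above the bench; axes as the stage's. The seated carrier has its origin 28 mm to -x and 28 mm to -y of it.
- far_fence: Steel bar fixed on the plate, 12 mm thick, 100 mm long along the stage's y, 10 mm high. Inner face (to the stage's -x) at the nest's x, from 5 to 105 mm to -y of the nest. Origin: centre of its underside. Fingers holding the carrier more than 10 mm above its underside pass over the fences.
- left_fence: Steel bar fixed on the plate, 12 mm thick, 100 mm long along the stage's x, 10 mm high. Inner face (to the stage's -y) at the nest's y, from 5 to 105 mm to -x of the nest. Origin: centre of its underside.
- long_carrier: Bystander: oblong aluminium block 84 x 44 mm, 25 mm high, with two square black pockets; loose on the bench. Origin: centre of the underside.
- lidded_tray: Bystander: flat closed tray 51 x 51 mm, 9 mm high, grey lid with steel clips; loose on the bench. Origin: centre of the underside.
- objective: Bystander: microscope objective, a steel barrel 34 mm across and 45 mm high, standing loose. Origin: centre of the underside.
- graticule: Bystander: low round steel disc with a glass centre, 30 mm across, 6 mm high, lying loose on the stage plate near the plate's corner opposite to the nest. Origin: centre of the underside.
- bottle: Bystander: amber bottle 52 mm across, 110 mm high, standing loose. Origin: centre of the underside.
- tweezers: Bystander: steel tweezers about 130 mm long, 4 mm high, lying loose. Origin: near the middle, underside.
Things that resemble listed ones, but are neither listed nor needed, are in the scene too. Leave any yellow look-alike of the carrier alone.

How it is judged:
On the way, in this order (a step that is already met when the one before it is completed fails the run):
1. the carrier is picked up off the bench (height (world z) of carrier above 0.02 m and (contact force between carrier and the fingers above 0.5 N or contact force between carrier and the arm above 0.5 N)), for 0.1 s.
2. the carrier is set down flat on the stage plate (z of carrier in the frame of nest between -0.002 and 0.002 m and angle between carrier's own z axis and vertical below 0.05 rad and contact force between carrier and stage above 0.05 N), for 0.1 s.
At the end, for the whole second after the job is handed in: Carrier flat on the stage plate (within 2 mm, 0.05 rad), cut corner away from the nest, within 3 mm of the seated place and square to the fences within 0.035 rad, pressing each fence with over 0.5 N, at rest, the robot still pressing it with over 0.5 N (z of carrier in the frame of nest between -0.002 and 0.002 m and angle between carrier's own z axis and vertical below 0.05 rad and contact force between carrier and far_fence above 0.5 N and contact force between carrier and left_fence above 0.5 N and x of carrier in the frame of nest above -0.031 m and y of carrier in the frame of nest above -0.031 m and angle between the x axis of carrier and the x axis of stage, either way round below 0.035 rad and x of cut_corner in the frame of nest below -0.035 m and y of cut_corner in the frame of nest below -0.035 m and (contact force between carrier and the fingers above 0.5 N or contact force between carrier and the arm above 0.5 N) and linear speed of carrier below 0.01 m/s); the arm keeps its last pose, push and grip.
It fails at once if the carrier is tipped more than 0.35 rad, so the dies slide out (angle between carrier's own z axis and vertical above 0.35 rad).
It fails at once if the carrier is dropped: in free fall more than 12 mm above the plate's height (contact force between carrier and anything else below 0.01 N and height (world z) of carrier above 0.062 m).
It fails at once if a bystander is moved more than 20 mm (distance of any of long_carrier, lidded_tray, objective, graticule, bottle, tweezers from where it was at the start of the episode above 0.02 m).
It also fails if it takes over 42 s, if anything falls off the work surface, if the arm or the gripper's body presses on something with over 40 N, if the wrist force passes 120 N, or if a joint passes its speed limit or range.

ROBOT

A 7-joint arm with a two-finger parallel gripper is mounted at the origin on the work surface. World frame = base frame: x ahead of the robot, y to its left, z up, the work surface at z = 0. Lengths are in m, angles in rad, forces in N, time in s.
With the tool pointing down it reaches from about 0.425 to 0.875 m from the base axis. Payload 4.7 kg.
Tool frame: the origin (TCP) lies on the centre line of the jaws, within the pads' length; the fingertips stand 19 mm ahead of it and the grasp point (between the pads) is the TCP; z points along the fingers, y is the direction in which the jaws open and shut (so a half turn about z gives the same grasp; the last joint's range is limited). The gripper opens to 87 mm and grips with 3 to 60 N. Pads are 19 mm wide; open, the fingers measure 117 mm over their backs; the gripper's body (75 mm by 190 mm) begins 51 mm behind the grasp point.
Start: joints at [0.014, 0.321, -0.07, 1.45, 0.023, 1.371, -0.057], TCP at [0.65, -0, 0.242] pointing down, gripper open.
Joint ranges: [-2.86, 2.86], [-0.3, 2.09], [-1.38, 1.24], [0.06, 2.45], [-1.56, 4.7], [0.09, 2.05], [-2.69, 2.69]. Speed limits (rad/s): [2.57, 2.57, 3.14, 3.14, 3.14, 3.14, 3.14].

INTERFACE

Orientations are given as a unit quaternion [x, y, z, w].
In Python, from cell import manip, vision gives the robot as it stands.
- The arm moves only by the tool move_arm, never from a script. Its argument "moves" is a list of rows, each a list of 7 numbers: the shift along the world's x, y, z as a fraction of full scale, then the turn, a rotation vector about the world's x, y, z as a fraction of full scale, then the opening, from 0 (shut) to 1 (fully open). In form: [[dx, dy, dz, rx, ry, rz, hand], ...]. A call has 1 to 20 rows; each row is the pose to reach, as a shift and turn from the pose commanded when the call began; what a row does not reach only later rows make up. Full scale, the value 1, is 0.3 m for a shift and 2 rad for a turn. A row lasts 1/10 s, in which the tool goes at most 50 mm and 8.59 degrees, less where a joint would pass 70% of its speed; a pose out of reach is approached as far as the arm can. A call with a number of a shift or a turn outside -1 to 1 is refused whole. A call with a gripper value outside its range is refused whole. The fingers move at their own pace and stop on an object; "force" is the grip in N (left out, the last holds). Time passes only in rows, so rows that repeat a pose let the fingers close. It gives the time, the measured TCP pose, the force and the opening at its end, in the units of the state.
- manip.observe(): the state, without advancing time (a new reading comes with each control period).
- vision.read_camera(name): name is "scene" or "side" or "wrist"; returns a dict with "img" (384x512x3 uint8, red, green, blue), "vertical_fov" (degrees; the focal length in pixels is half the picture's height over the tangent of half this angle, whatever the lens; pixels are square), "cx", "cy" (the principal point, pixels), "distortion" ([k1, k2, p1, p2, k3] as OpenCV has them; the pictures are not rectified), "camera_from_world" (4x4, takes a point from world to camera coordinates). Camera axes: x right, y down, z forward; pixel columns grow to the right and rows downward; lengths in m; the calibration is good to about 2 mm. A picture is of the moment at which its call begins. There is no depth.
- manip.finish_job(): hands the job in, once; it reports no verdict.
Trained networks look in a picture, given as the dict that the camera call returned (one of the last four; its "shot" number tells which), for a name from the list of things; names that differ only in an ending like _2 or _b are one class to them, and where a whole thing is asked for, a point or a joint stands for the part that bears it (a point fixed in the world has none). Each returns a list of dicts, best first, with "score" (0 to 1); they miss things now and then, are a little off and sometimes report something else, mostly with a low value. They report only what shows in the picture. A call takes as long as a camera call. They do not tell look-alikes from the thing itself.
- vision.regions_of(picture, query): "region" (384x512 bool, what is visible of it) and "at" ([column, row] in pixels, amid what is visible of it).
The state is a dict: "clock": time; "qpos": joint angles; "qd": joint speeds; "effort": joint torques, N m; "tool_pos": TCP position; "ee_rot": TCP orientation; "contact_force": force on the tool from outside, world axes, zero at the start; "torque": the same for the moment, N m; "opening": finger opening in m.
Only numpy, scipy, OpenCV 4.12 (cv2) and the standard library are available. Lean on these libraries where they do the work, as an engineer would, in place of code of your own. Each camera call takes 0.05 s, during which the arm holds its last target.

## Working session

There is one attempt and no reset: what is moved stays moved. The work goes in short steps, Python scripts to look and compute and a tool call to move; the robot and the scene stay as the last step left them, time stands still between calls to the robot, and variables do not carry over. Pictures are saved under pics/ and viewed, and the job is handed in when it is done.

Besides the shell and the picture viewer there is one more tool, called after "Call:" as name([rows], argument=value, ...), one row to a line, values as JSON. move_arm: Moves the arm, as the interface text tells. Shift numbers are shares of 0.3 m and turn numbers shares of 2 rad, none past 1 either way. Its arguments: {"type":"object","properties":{"moves":{"type":"array"},"force":{"type":"number"}},"required":["moves"]}

```bash
mkdir -p pics; ls
cat > h.py <<'E'
from cell import manip, vision
import numpy as np, cv2, pickle
def K(p):
    f=192/np.tan(np.radians(p["vertical_fov"])/2)
    return np.array([[f,0,p["cx"]],[0,f,p["cy"]],[0,0,1]])
def proj(p,X):
    T=np.array(p["camera_from_world"]); X=np.atleast_2d(X).astype(float)
    return cv2.projectPoints(X,cv2.Rodrigues(T[:3,:3])[0],T[:3,3],K(p),np.array(p["distortion"],float))[0][:,0]
def ray(p,uv,z):
    T=np.array(p["camera_from_world"]); uv=np.atleast_2d(uv).astype(float)
    n=cv2.undistortPoints(uv[:,None],K(p),np.array(p["distortion"],float))[:,0]
    d=np.c_[n,np.ones(len(n))]@T[:3,:3]; o=-T[:3,:3].T@T[:3,3]
    return o+d*((z-o[2])/d[:,2])[:,None]
def save(p,n,box=None,s=1):
    im=p["img"][:,:,::-1]
    if box: a,b,c,d=box; im=im[b:d,a:c]
    cv2.imwrite("pics/"+n,cv2.resize(im,None,fx=s,fy=s,interpolation=cv2.INTER_CUBIC))
E
python3 - <<'E'
from h import *
for n in ["scene","side","wrist"]:
    p=vision.read_camera(n); pickle.dump(p,open(n+"0.pkl","wb")); save(p,n+"0.png",s=1.5)
    T=np.array(p["camera_from_world"]); print(n,p["vertical_fov"],p["distortion"],-T[:3,:3].T@T[:3,3])
    for q in ["carrier","stage","far_fence","left_fence","graticule"]:
        print(q,[(round(r["score"],2),np.round(r["at"]),r["region"].sum()) for r in vision.regions_of(p,q)])
print(manip.observe())
E
```

```text
pics
scene 52.00746268782967 [-0.06962903  0.          0.          0.          0.        ] [0.82551127 0.4026713  0.76310471]
carrier [(0.98, array([300., 136.]), np.int64(474)), (0.97, array([287., 170.]), np.int64(593)), (0.75, array([318., 198.]), np.int64(619))]
stage [(0.94, array([335., 304.]), np.int64(12053))]
far_fence [(0.63, array([316., 323.]), np.int64(436))]
left_fence [(0.66, array([360., 321.]), np.int64(374))]
graticule [(0.69, array([329., 253.]), np.int64(183))]
side 45.67622737447201 [-0.15350854  0.          0.          0.          0.        ] [ 0.22443336 -0.88220162  0.59879963]
carrier [(0.89, array([217., 222.]), np.int64(578)), (0.63, array([187., 256.]), np.int64(840)), (0.62, array([192., 202.]), np.int64(535)), (0.43, array([308., 174.]), np.int64(211))]
stage [(0.77, array([212., 152.]), np.int64(3735))]
far_fence []
left_fence []
graticule []
wrist 61.2311698697779 [-0.06032746  0.          0.          0.          0.        ] [0.65073638 0.08129957 0.38514195]
carrier [(0.67, array([104., 235.]), np.int64(1990)), (0.57, array([ 70., 157.]), np.int64(263
[... 165 characters left out ...]
ray([ 0.01410869,  0.32094845, -0.07008305,  1.45050655,  0.02258361,
        1.37080915, -0.05691615]), 'qd': array([ 1.35211058e-03,  8.44180808e-05, -9.74230004e-04, -7.59166718e-04,
        4.03462829e-04, -1.26111306e-03,  1.76171493e-04]), 'effort': array([-9.72989656e-04, -4.91097164e+01, -4.03759126e-01, -3.12768495e+01,
       -6.37215399e-02,  3.35796538e-02,  4.09972404e-05]), 'tool_pos': array([ 6.50012404e-01, -3.50151360e-05,  2.41616596e-01]), 'ee_rot': array([7.07115629e-01, 7.07097931e-01, 2.83890702e-05, 5.30435099e-05]), 'contact_force': array([ 0.03578959, -0.27322084, -0.44686566]), 'torque': array([-0.01841197, -0.04284117, -0.03798393]), 'opening': 0.08666709945824885}
```

View pics/scene0.png

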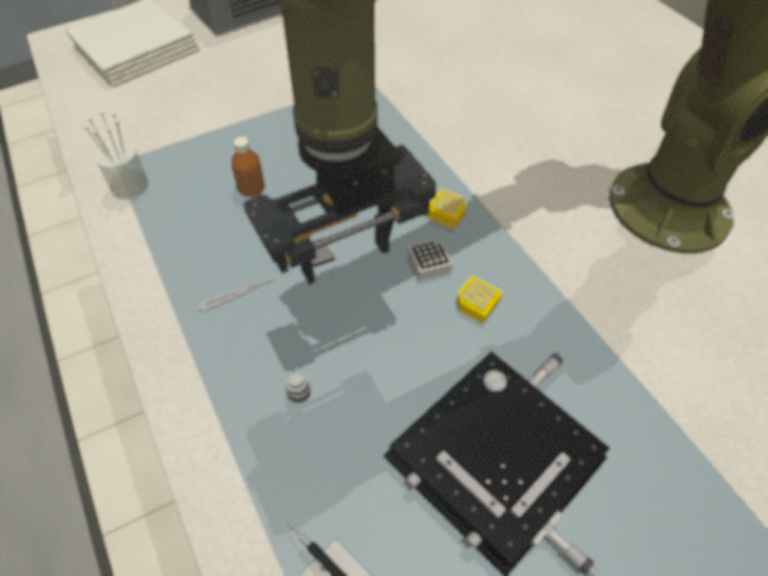

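View pics/side0.png

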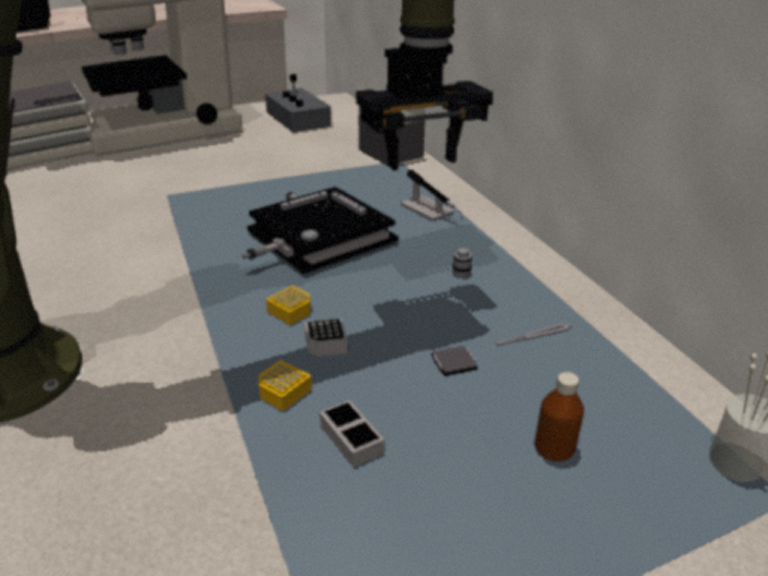

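View pics/wrist0.png

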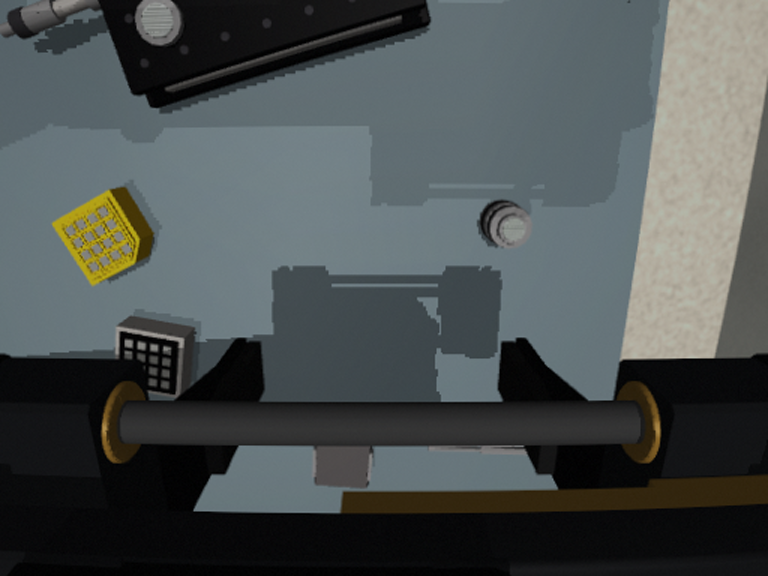

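The real carrier is the silver one, at scene (287,170), side (217,222) and wrist (104,235). The two yellow ones, at scene (300,136) and (318,198), are look-alikes. I'll confirm with an enlarged crop.

Run:
```python
from h import *
p=pickle.load(open("scene0.pkl","rb"));q=pickle.load(open("wrist0.pkl","rb"));r=pickle.load(open("side0.pkl","rb"))
def cr(p,c,s):
    x,y=c; im=p["img"][max(0,y-s):y+s,max(0,x-s):x+s,::-1]; return cv2.resize(im,(390,390),interpolation=cv2.INTER_CUBIC)
cv2.imwrite("pics/crop0.png",np.hstack([cr(p,(287,172),24),cr(q,(102,236),36)]))
for z in [0,.028]:
  print(z,ray(p,[287,172],z),ray(q,[104,235],z),ray(r,[217,224],z))
print(ray(q,[[79,220],[120,229],[121,261],[79,243]],.026))
save(p,"stage0.png",(240,220,420,384),4)
```

```text
0 [[ 0.44624368 -0.10563817  0.        ]] [[ 0.45430519 -0.09489666  0.        ]] [[ 0.46567492 -0.07419209  0.        ]]
0.028 [[ 0.46015985 -0.08698717  0.028     ]] [[ 0.46858583 -0.08208711  0.028     ]] [[ 0.45439442 -0.11197479  0.028     ]]
[[ 0.43914311 -0.06343864  0.026     ]
 [ 0.48862278 -0.07491337  0.026     ]
 [ 0.4842912  -0.11847133  0.026     ]
 [ 0.43401801 -0.09411688  0.026     ]]
```

View pics/crop0.png

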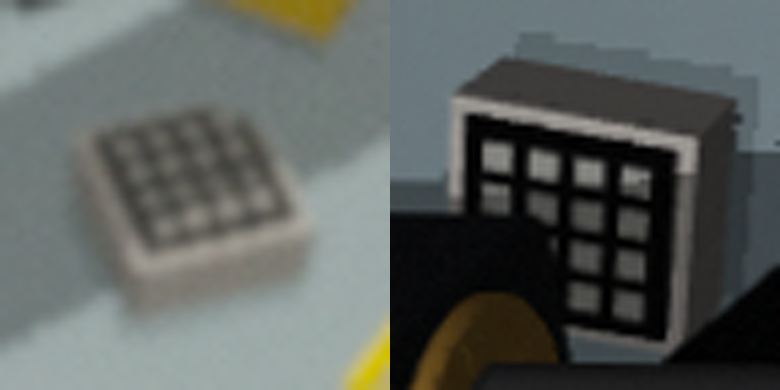

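View pics/stage0.png

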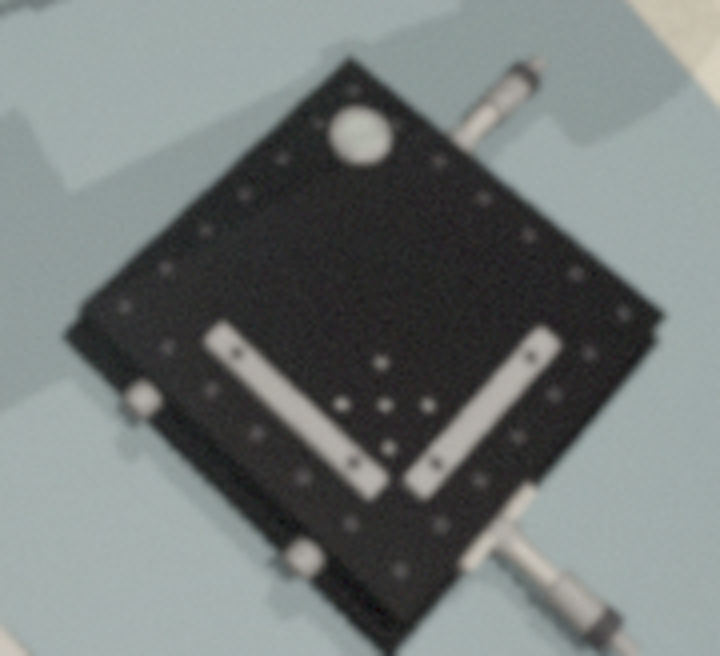

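Run:
```python
from h import *
p=pickle.load(open("scene0.pkl","rb"));q=pickle.load(open("wrist0.pkl","rb"))
print("wrist axis", ray(q,[[256,192],[256,20],[256,230]],.0), np.round(np.array(q["camera_from_world"]),3))
c=np.array([[350,60],[664,318],[392,640],[80,312]])/4+[240,220]
P=ray(p,c,.05); print(P, np.linalg.norm(P-np.roll(P,1,0),axis=1),P.mean(0))
e=P[3]-P[0]; print(np.degrees(np.arctan2(e[1],e[0])))
f=np.array([[205,340],[374,500],[388,478],[225,322],[404,482],[424,500],[562,344],[543,325]])/4+[240,220]
print(ray(p,f,.06))
```

```text
wrist axis [[ 0.65362467 -0.03605438  0.        ]
 [ 0.6534133   0.15926688  0.        ]
 [ 0.65369462 -0.08719902  0.        ]] [[ 1.    -0.001 -0.    -0.651]
 [-0.001 -0.958  0.288 -0.033]
 [-0.    -0.288 -0.958  0.392]
 [ 0.     0.     0.     1.   ]]
[[0.48553017 0.11366623 0.05      ]
 [0.43458169 0.30378347 0.05      ]
 [0.6324155  0.35787284 0.05      ]
 [0.67702924 0.16618104 0.05      ]] [0.19856913 0.19682559 0.2050948  0.19681498] [0.55738915 0.2353759  0.05      ]
15.335230161271125
[[0.63504347 0.2090111  0.06      ]
 [0.60844033 0.30695069 0.06      ]
 [0.59750182 0.30208274 0.06      ]
 [0.62229949 0.20608534 0.06      ]
 [0.59232315 0.30698409 0.06      ]
 [0.58920142 0.31771271 0.06      ]
 [0.49062933 0.29129132 0.06      ]
 [0.49261944 0.27960117 0.06      ]]
```

Call:
move_arm([
  [-0.15, -0.11, 0, 0, 0, 0, 1],
  [-0.3, -0.22, 0, 0, 0, 0, 1],
  [-0.45, -0.33, 0, 0, 0, 0, 1],
  [-0.6, -0.43, 0, 0, 0, 0, 1],
  [-0.6, -0.43, 0, 0, 0, 0, 1],
  [-0.6, -0.43, 0, 0, 0, 0, 1],
])

```text
clock: 1.5
tool_pos: [0.4676, -0.1319, 0.2422]
ee_rot: [0.709, 0.705, -0.0, 0.001]
contact_force: [0.6, -0.5, 0.7]
opening: 0.0871
```

Run:
```python
from h import *
print(manip.observe()["tool_pos"])
q=vision.read_camera("wrist"); pickle.dump(q,open("wrist1.pkl","wb")); save(q,"wrist1.png",s=1.5)
print([(round(r["score"],2),np.round(r["at"]),r["region"].sum()) for r in vision.regions_of(q,"carrier")])
```

```text
[ 0.46760435 -0.13189334  0.24219941]
[(0.96, array([219.,  32.]), np.int64(3103)), (0.86, array([171., 201.]), np.int64(2303)), (0.65, array([244., 133.]), np.int64(2514))]
```

View pics/wrist1.png

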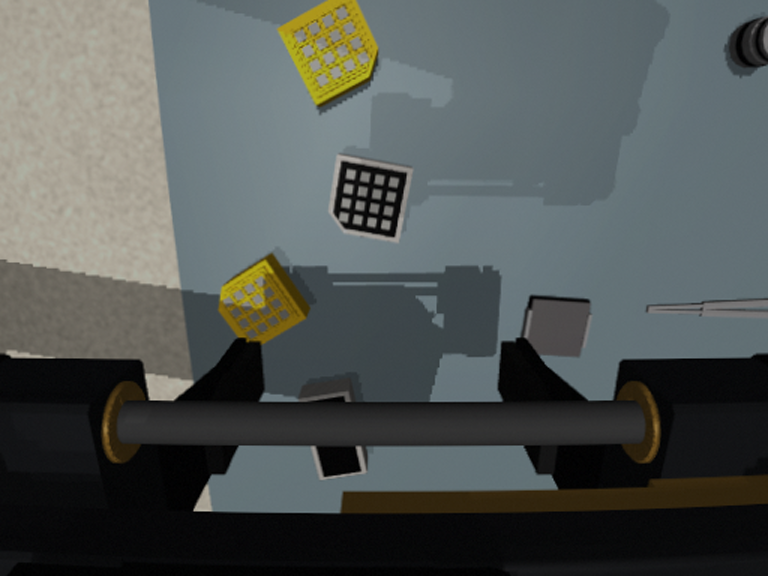

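The silver carrier is in clear view at about (246,132) px. Its cut corner is at the lower left, towards world −x,−y.

Run:
```python
from h import *
q=pickle.load(open("wrist1.pkl","rb")); save(q,"w1c.png",(205,90,295,175),8)
```

```text
(no output)
```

View pics/w1c.png

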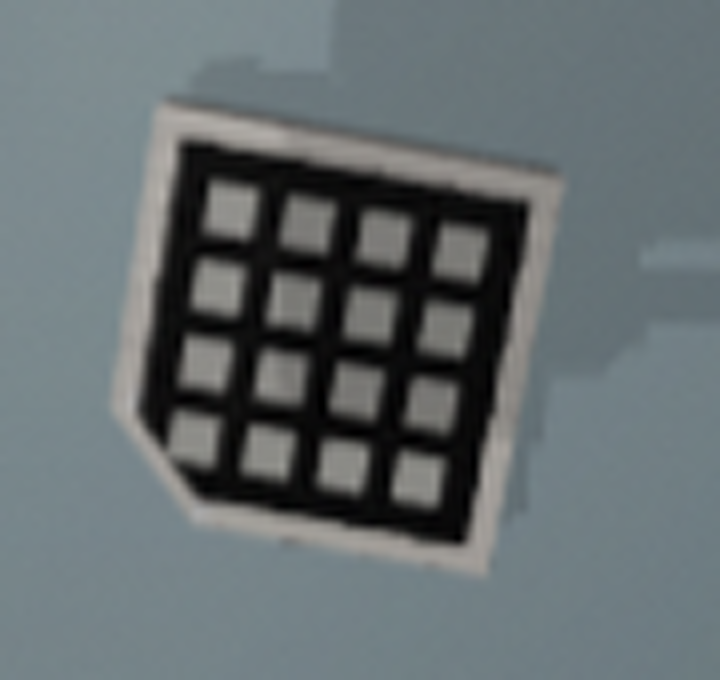

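```bash
cat >> h.py <<'E'
from scipy.optimize import least_squares
def fit(p,uv,local,z,x0):
    """planar pose (x,y,yaw) from picture points of local xyz points"""
    local=np.array(local,float)
    def W(s):
        c,si=np.cos(s[2]),np.sin(s[2]); return np.c_[s[0]+c*local[:,0]-si*local[:,1],s[1]+si*local[:,0]+c*local[:,1],z+local[:,2]]
    r=least_squares(lambda s:(proj(p,W(s))-uv).ravel(),x0); return r.x,r.fun.reshape(-1,2)
E
python3 - <<'E'
from h import *
q=pickle.load(open("wrist1.pkl","rb"))
uv=(np.array([[160,108],[562,178],[486,572],[196,518],[112,405]])+.5)/8-.5+[205,90]
h=.028;L=[[-h,h,.025],[h,h,.025],[h,-h,.025],[-.014,-h,.025],[-h,-.014,.025]]
s,r=fit(q,uv,L,0,[.46,-.09,-.15]); print(s,np.degrees(s[2]),r.round(1))
P=ray(q,uv,.025);print(np.linalg.norm(P-np.roll(P,-1,0),axis=1))
o=manip.observe();R=cv2.Rodrigues;from scipy.spatial.transform import Rotation as Ro
print(o["tool_pos"],Ro.from_quat(o["ee_rot"]).as_matrix().round(4))
# check in scene/side
for n in ["scene0","side0"]:
    p=pickle.load(open(n+".pkl","rb")); c,si=np.cos(s[2]),np.sin(s[2]);l=np.array(L)
    uvp=proj(p,np.c_[s[0]+c*l[:,0]-si*l[:,1],s[1]+si*l[:,0]+c*l[:,1],l[:,2]])
    im=p["img"][:,:,::-1].copy(); x,y=uvp.mean(0).astype(int)
    im=cv2.resize(im[y-30:y+30,x-30:x+30],(480,480),interpolation=cv2.INTER_CUBIC)
    cv2.polylines(im,[np.int32((uvp-[x-30,y-30]+.5)*8)],True,(0,0,255),1); cv2.imwrite(f"pics/ov_{n}.png",im)
E
python3 -c "
import cv2,numpy as np
cv2.imwrite('pics/ov.png',np.hstack([cv2.imread('pics/ov_scene0.png'),cv2.imread('pics/ov_side0.png')])[:, :, :][::1]) "
python3 -c "
import cv2;i=cv2.imread('pics/ov.png');cv2.imwrite('pics/ov2.png',cv2.resize(i,(780,390)))"
```

```text
[ 0.4595724  -0.09196212 -0.18526844] -10.615099721375048 [[-0.3 -0.9]
 [ 0.4 -0.2]
 [ 0.2  0.4]
 [-0.2  0.6]
 [-0.1  0.3]]
[0.05513049 0.05532369 0.04155324 0.01953559 0.04080405]
[ 0.47039291 -0.12881134  0.24210236] [[ 4.0e-04  1.0e+00  1.7e-03]
 [ 1.0e+00 -4.0e-04  2.0e-04]
 [ 2.0e-04  1.7e-03 -1.0e+00]]
```

View pics/ov2.png

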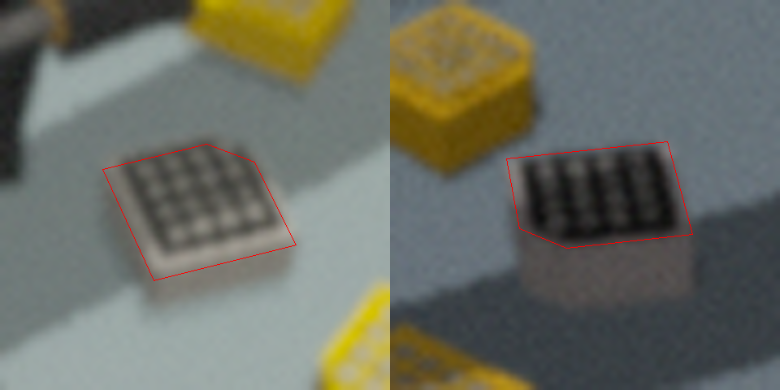

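Run:
```python
from h import *
q=vision.read_camera("wrist"); pickle.dump(q,open("wrist2.pkl","wb")); save(q,"w2c.png",(205,90,295,175),8)
a=pickle.load(open("wrist1.pkl","rb")); print(np.abs(np.array(a["camera_from_world"])-q["camera_from_world"]).max())
uv=(np.array([[160,108],[562,178],[486,572],[196,518],[112,405]])+.5)/8-.5+[205,90]
print(ray(q,np.array([[280,30],[373,60],[318,107],[350,0],[275,258],[305,305],[262,342],[222,300]])/1.5,.025).round(3))
print(manip.observe()["tool_pos"])
```

```text
0.005105485921819116
[[ 0.403  0.026  0.025]
 [ 0.466  0.006  0.025]
 [ 0.428 -0.024  0.025]
 [ 0.451  0.044  0.025]
 [ 0.391 -0.133  0.025]
 [ 0.412 -0.171  0.025]
 [ 0.376 -0.203  0.025]
 [ 0.347 -0.167  0.025]]
[ 0.47085754 -0.1281781   0.24190451]
```

View pics/w2c.png

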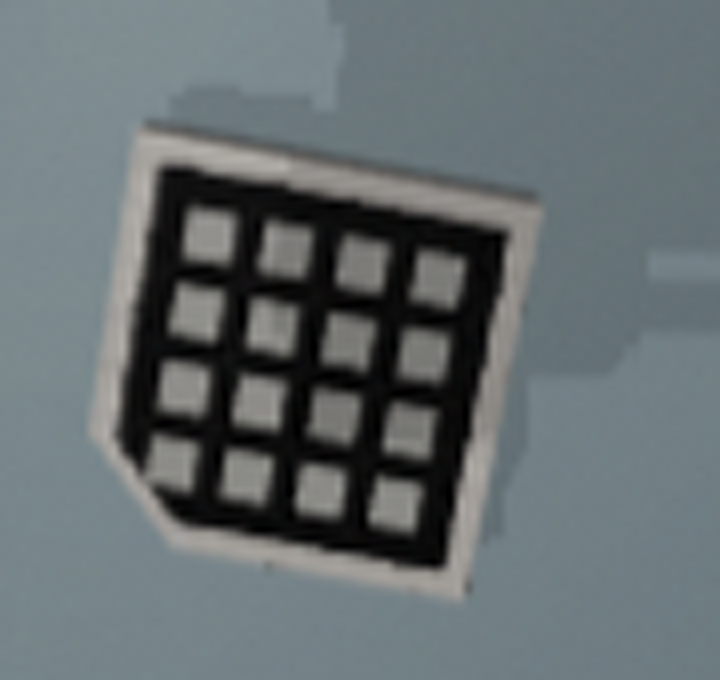

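Run:
```python
from h import *
q=pickle.load(open("wrist2.pkl","rb"))
uv=(np.array([[139,134],[541,202],[464,597],[174,545],[92,430]])+.5)/8-.5+[205,90]
h=.028;L=[[-h,h,.025],[h,h,.025],[h,-h,.025],[-.014,-h,.025],[-h,-.014,.025]]
s,r=fit(q,uv,L,0,[.46,-.09,-.15]); print(s,np.degrees(s[2]),r.round(1).tolist())
t=manip.observe()["tool_pos"]; print((s[:2]-t[:2])/.3, (.031-t[2])/.3, s[2]/2)
```

```text
[ 0.4594151  -0.09214992 -0.18049897] -10.341829374363982 [[-0.3, -0.8], [0.3, 0.0], [0.3, 0.3], [-0.0, 0.3], [-0.2, 0.3]]
[-0.03814149  0.12009395] -0.7030150279263037 -0.09024948663105838
```

Call:
move_arm([
  [-0.02, 0.06, -0.1, 0, 0, -0.045, 1],
  [-0.035, 0.123, -0.2, 0, 0, -0.09, 1],
  [-0.035, 0.123, -0.3, 0, 0, -0.09, 1],
  [-0.035, 0.123, -0.4, 0, 0, -0.09, 1],
  [-0.035, 0.123, -0.5, 0, 0, -0.09, 1],
  [-0.035, 0.123, -0.6, 0, 0, -0.09, 1],
  [-0.035, 0.123, -0.67, 0, 0, -0.09, 1],
  [-0.035, 0.123, -0.703, 0, 0, -0.09, 1],
  [-0.035, 0.123, -0.703, 0, 0, -0.09, 1],
  [-0.035, 0.123, -0.703, 0, 0, -0.09, 1],
])

```text
clock: 2.65
tool_pos: [0.4606, -0.0917, 0.0313]
ee_rot: [0.767, 0.641, 0.0, 0.0]
contact_force: [-0.4, -0.3, -0.1]
opening: 0.0869
```

Run:
```python
from h import *
o=manip.observe();print(o["tool_pos"],o["contact_force"])
q=vision.read_camera("wrist"); save(q,"w3.png",s=1.2); a=vision.read_camera("scene"); save(a,"s3.png",(220,90,350,230),4)
print(manip.observe()["tool_pos"])
```

```text
[ 0.46056717 -0.09170358  0.03128298] [-0.39771897 -0.33576088 -0.08777642]
[ 0.46089292 -0.09206914  0.031946  ]
```

View pics/w3.png

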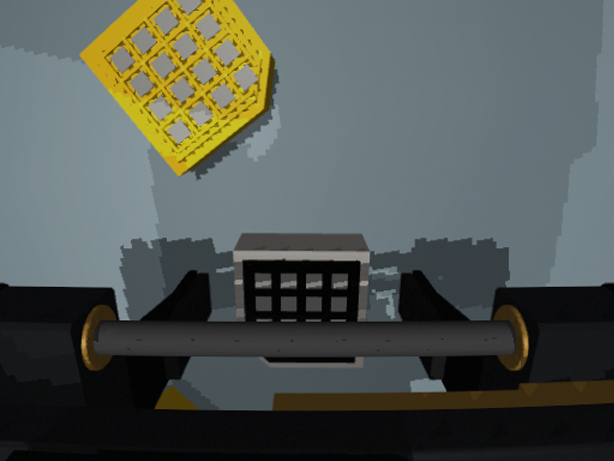

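View pics/s3.png

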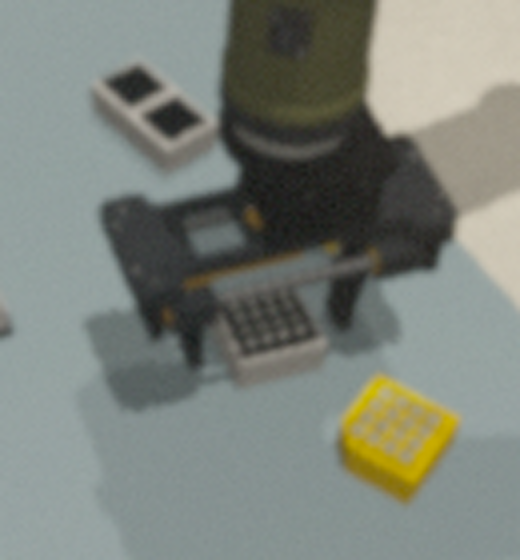

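The carrier sits squarely between the jaws, its top edge at (235..370, 250) px. Closing now.

Call:
move_arm([
  [0, 0, 0, 0, 0, 0, 0.7],
  [0, 0, 0, 0, 0, 0, 0.6],
  [0, 0, 0, 0, 0, 0, 0.5],
  [0, 0, 0, 0, 0, 0, 0.5],
  [0, 0, 0, 0, 0, 0, 0.5],
  [0, 0, 0, 0, 0, 0, 0.5],
], force=35)

```text
clock: 3.35
tool_pos: [0.4595, -0.0921, 0.0308]
ee_rot: [0.768, 0.641, -0.0, 0.0]
contact_force: [-0.4, 0.4, 0.9]
opening: 0.0557
```

Run:
```python
from h import *
o=manip.observe();print(o)
```

```text
{'clock': 3.35, 'qpos': array([ 0.16095596,  0.16281175, -0.02100321,  2.10821138,  0.00453768,
        0.87066775, -0.04271935]), 'qd': array([ 6.52297589e-04,  6.52995555e-04,  3.77913625e-05, -7.09595977e-04,
       -2.26413977e-03,  1.04505865e-03, -1.47033616e-04]), 'effort': array([-3.78699589e-02, -3.31053686e+01,  2.31398293e-02, -2.41769850e+01,
       -6.34833542e-02, -1.56489238e-01,  1.65730471e-03]), 'tool_pos': array([ 0.45946877, -0.09214058,  0.03076825]), 'ee_rot': array([ 7.67806947e-01,  6.40681270e-01, -4.38821761e-05,  6.68733046e-07]), 'contact_force': array([-0.41491125,  0.39760816,  0.94868585]), 'torque': array([-0.0135307 ,  0.13001489, -0.03575517]), 'opening': 0.055664897920564185}
```

Call:
move_arm([
  [0, 0, 0.03, 0, 0, 0, 0.5],
  [0, 0, 0.08, 0, 0, 0, 0.5],
  [0, 0, 0.15, 0, 0, 0, 0.5],
  [0, 0, 0.23, 0, 0, 0, 0.5],
  [0, 0, 0.31, 0, 0, 0, 0.5],
  [0, 0, 0.38, 0, 0, 0, 0.5],
  [0, 0, 0.4, 0, 0, 0, 0.5],
  [0, 0, 0.4, 0, 0, 0, 0.5],
])

```text
clock: 4.15
tool_pos: [0.46, -0.0922, 0.1515]
ee_rot: [0.768, 0.641, 0.001, 0.001]
contact_force: [-0.5, -0.4, -1.6]
opening: 0.0555
```

Call:
move_arm([
  [0.02, 0.04, 0.01, 0, 0, 0.01, 0.5],
  [0.06, 0.1, 0.02, 0, 0, 0.03, 0.5],
  [0.12, 0.2, 0.04, 0, 0, 0.06, 0.5],
  [0.18, 0.3, 0.06, 0, 0, 0.09, 0.5],
  [0.24, 0.4, 0.08, 0, 0, 0.12, 0.5],
  [0.3, 0.5, 0.1, 0, 0, 0.15, 0.5],
  [0.36, 0.6, 0.12, 0, 0, 0.18, 0.5],
  [0.42, 0.7, 0.14, 0, 0, 0.21, 0.5],
  [0.46, 0.8, 0.16, 0, 0, 0.2235, 0.5],
  [0.48, 0.84, 0.16, 0, 0, 0.2235, 0.5],
  [0.49, 0.86, 0.16, 0, 0, 0.2235, 0.5],
  [0.49, 0.86, 0.16, 0, 0, 0.2235, 0.5],
  [0.49, 0.86, 0.16, 0, 0, 0.2235, 0.5],
  [0.49, 0.86, 0.16, 0, 0, 0.2235, 0.5],
])

```text
clock: 5.55
tool_pos: [0.6063, 0.1639, 0.1985]
ee_rot: [0.608, 0.794, -0.001, 0.0]
contact_force: [-0.6, -0.1, -0.8]
opening: 0.0553
```

Run:
```python
from h import *
o=manip.observe();print(o["clock"],o["tool_pos"],o["ee_rot"],o["contact_force"],o["torque"],o["opening"])
q=vision.read_camera("wrist"); pickle.dump(q,open("wrist4.pkl","wb")); save(q,"w4.png",s=1.5)
p=vision.read_camera("scene"); pickle.dump(p,open("scene4.pkl","wb")); save(p,"s4.png",s=1.5)
```

```text
5.55 [0.60634326 0.16388653 0.19849724] [ 6.07659745e-01  7.94197251e-01 -5.67701297e-04  1.98699402e-04] [-0.56714268 -0.10655706 -0.79840954] [-0.0050019  -0.02808303 -0.02983316] 0.05534813508652031
```

View pics/w4.png

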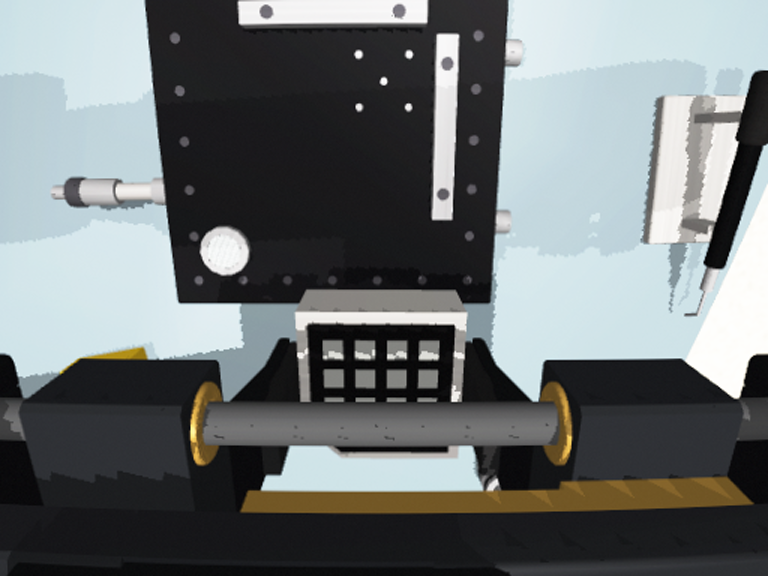

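View pics/s4.png

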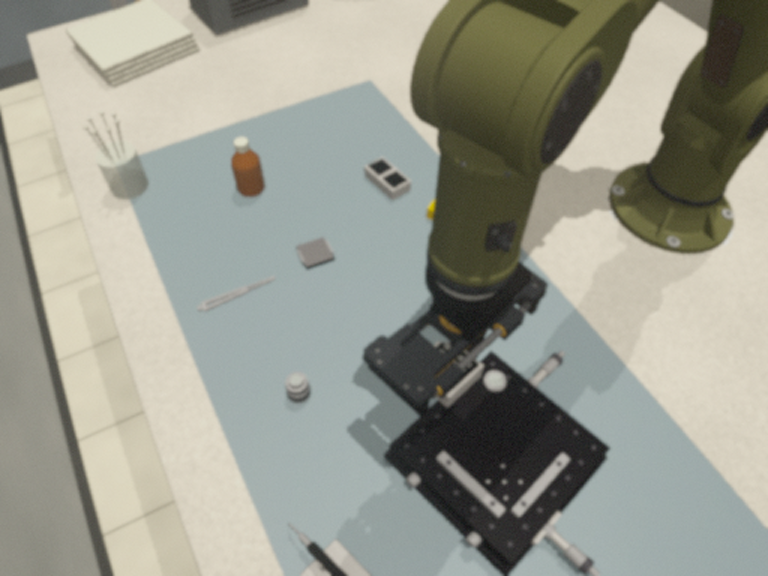

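The wrist view now shows the whole nest: left fence at the top (158–285, 0–17) px, far fence at (288–306, 22–147), graticule at the lower left. Now I'll fit the stage pose.

Run:
```python
from h import *
q=pickle.load(open("wrist4.pkl","rb")); save(q,"w4a.png",(90,0,350,210),3)
save(q,"w4b.png",(270,10,330,160),4); save(q,"w4d.png",(150,0,300,40),5)
```

```text
(no output)
```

View pics/w4b.png

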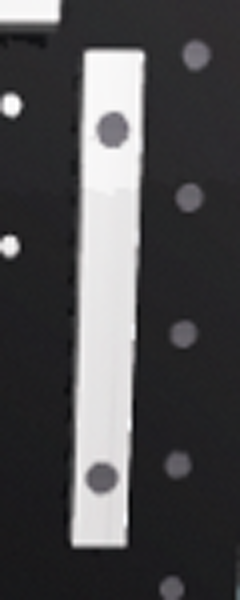

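View pics/w4d.png

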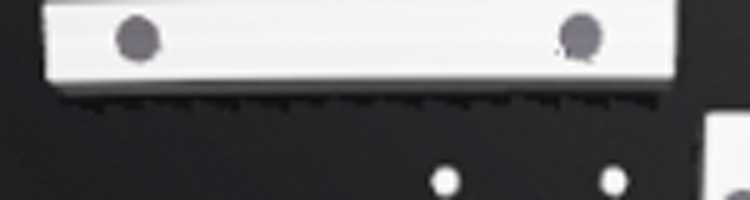

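View pics/w4a.png

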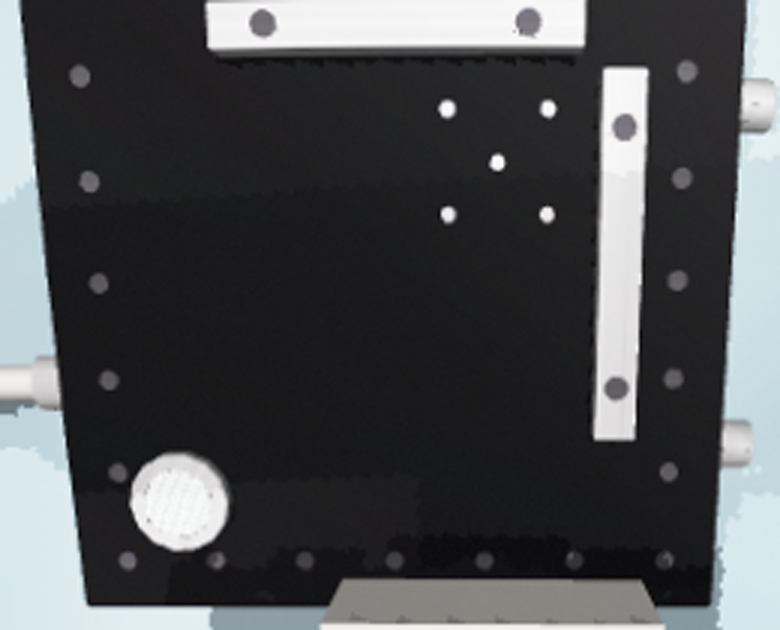

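Run:
```python
from h import *
q=pickle.load(open("wrist4.pkl","rb"))
f=lambda a,s,o:(np.array(a)+.5)/s-.5+o
uv=np.vstack([f([[84,51],[145,51],[71,546],[127,548]],4,[270,10]),f([[677,77],[46,79]],5,[150,0]),f([[87,605],[710,605]],3,[90,0])])
L=[[.06,.055,.06],[.072,.055,.06],[.06,-.045,.06],[.072,-.045,.06],[.055,.06,.06],[-.045,.06,.06],[-.1,-.1,.05],[.1,-.1,.05]]
s,r=fit(q,uv,L,0,[.557,.235,.26]); print(s,np.degrees(s[2]),r.round(1).tolist())
s2,r=fit(q,uv[:6],L[:6],0,[.557,.235,.26]); print(s2,np.degrees(s2[2]),r.round(1).tolist())
p=pickle.load(open("scene0.pkl","rb"))
c=(np.array([[350,60],[664,318],[80,312],[205,340],[374,500],[388,478],[225,322],[404,482],[424,500],[562,344],[543,325]])+.5)/4-.5+[240,220]
L2=[[-.1,-.1,.05],[-.1,.1,.05],[.1,-.1,.05],[.072,-.045,.06],[.072,.055,.06],[.06,.055,.06],[.06,-.045,.06],[.055,.06,.06],[.055,.072,.06],[-.045,.072,.06],[-.045,.06,.06]]
s3,r=fit(p,c,L2,0,[.557,.235,.26]); print(s3,np.degrees(s3[2]),r.round(1).tolist())
# carrier in wrist picture: held; check top near corners
o=manip.observe();print(o["tool_pos"])
uv=np.array([[296,312],[466,312]])/1.5
t=o["tool_pos"]; print(ray(q,uv,t[2]-.0308+.025))
```

```text
[0.55675367 0.2352776  0.26263258] 15.047738343784411 [[0.3, -0.6], [0.1, -0.5], [0.1, 0.1], [-0.1, -0.4], [-0.2, -0.0], [0.4, 0.3], [-0.9, 0.5], [0.3, 0.9]]
[0.55666547 0.23519082 0.26098068] 14.953091226341764 [[0.3, -0.4], [0.0, -0.2], [-0.1, 0.3], [-0.4, -0.1], [-0.2, 0.2], [0.4, 0.3]]
[0.55435899 0.2332631  0.26793129] 15.351331854654731 [[-0.1, -1.0], [1.4, -0.6], [-0.5, -0.8], [0.0, 0.5], [-0.5, -0.2], [0.3, 0.5], [-0.6, 0.7], [0.3, -0.5], [0.6, -0.1], [-0.3, 0.5], [-0.8, 0.8]]
[0.60645223 0.16441003 0.19881226]
[[0.57381289 0.1835616  0.19301226]
 [0.62723157 0.19800479 0.19301226]]
```

Call:
move_arm([
  [-0.01, 0.03, 0, 0, 0, -0.001, 0.5],
  [-0.03, 0.09, -0.03, 0, 0, -0.001, 0.5],
  [-0.06, 0.16, -0.09, 0, 0, -0.001, 0.5],
  [-0.09, 0.24, -0.16, 0, 0, -0.001, 0.5],
  [-0.11, 0.29, -0.23, 0, 0, -0.001, 0.5],
  [-0.119, 0.313, -0.29, 0, 0, -0.001, 0.5],
  [-0.119, 0.313, -0.33, 0, 0, -0.001, 0.5],
  [-0.119, 0.313, -0.33, 0, 0, -0.001, 0.5],
  [-0.119, 0.313, -0.33, 0, 0, -0.001, 0.5],
  [-0.119, 0.313, -0.33, 0, 0, -0.001, 0.5],
])

```text
clock: 6.65
tool_pos: [0.5721, 0.2593, 0.101]
ee_rot: [0.608, 0.794, 0.001, 0.001]
contact_force: [0.0, -0.2, -1.5]
opening: 0.0555
```

Run:
```python
from h import *
o=manip.observe();print(o["clock"],o["tool_pos"],o["ee_rot"],o["contact_force"],o["torque"],o["opening"])
q=vision.read_camera("wrist"); pickle.dump(q,open("wrist5.pkl","wb")); save(q,"w5.png",(100,100,420,340),2.4)
p=vision.read_camera("scene"); pickle.dump(p,open("scene5.pkl","wb")); save(p,"s5.png",(240,180,420,384),2.8)
```

```text
6.65 [0.57205062 0.25927295 0.10101715] [6.08083892e-01 7.93871933e-01 9.06011868e-04 7.16468806e-04] [ 0.01108787 -0.19329617 -1.53507629] [ 1.41655136e-02  2.25338792e-05 -6.82146792e-03] 0.055478044565049366
```

View pics/w5.png

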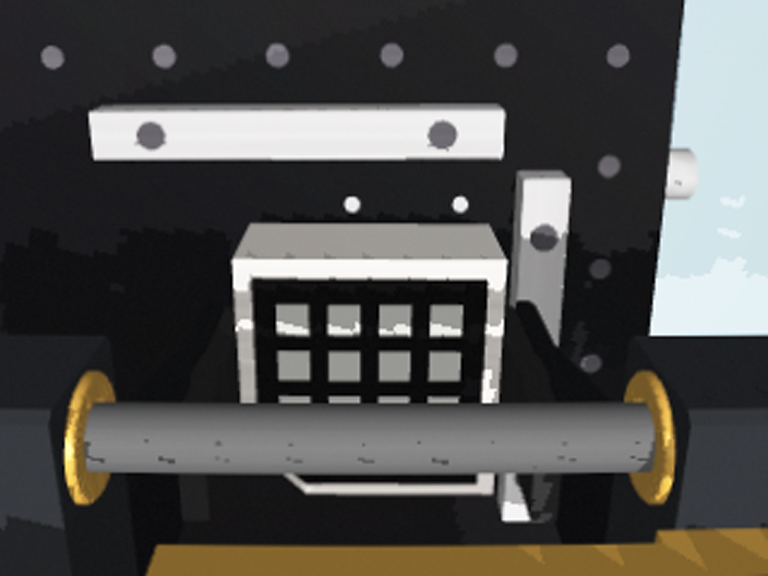

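View pics/s5.png

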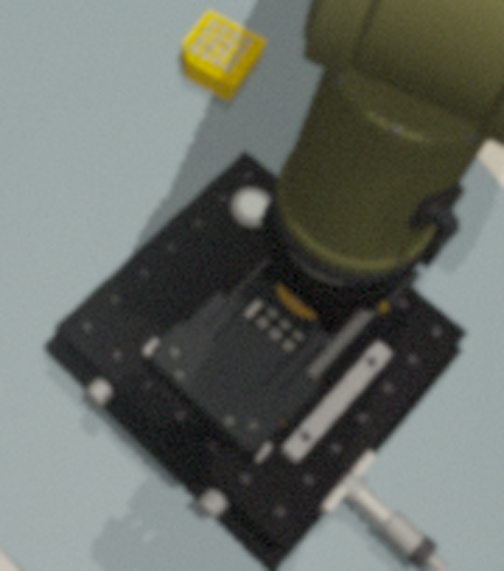

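Call:
move_arm([
  [0, 0, -0.012, 0, 0, 0, 0.5],
  [0, 0, -0.025, 0, 0, 0, 0.5],
  [0, 0, -0.038, 0, 0, 0, 0.5],
  [0, 0, -0.048, 0, 0, 0, 0.5],
  [0, 0, -0.056, 0, 0, 0, 0.5],
  [0, 0, -0.062, 0, 0, 0, 0.5],
  [0, 0, -0.065, 0, 0, 0, 0.5],
  [0, 0, -0.067, 0, 0, 0, 0.5],
  [0, 0, -0.067, 0, 0, 0, 0.5],
  [0, 0, -0.067, 0, 0, 0, 0.5],
  [0, 0, -0.067, 0, 0, 0, 0.5],
])

```text
clock: 7.85
tool_pos: [0.5706, 0.2598, 0.0808]
ee_rot: [0.607, 0.794, -0.0, 0.0]
contact_force: [-3.2, -2.2, 5.4]
opening: 0.0554
```

Run:
```python
from h import *
o=manip.observe();print(o["clock"],o["tool_pos"],o["ee_rot"],o["contact_force"],o["torque"],o["opening"])
```

```text
7.85 [0.57064249 0.25976171 0.08081621] [ 6.07462090e-01  7.94348647e-01 -1.66101590e-04  9.33458754e-05] [-3.17337348 -2.15849882  5.36989381] [-0.32225951  0.76163951 -0.00442342] 0.05543394109734208
```

Call:
move_arm([
  [0.003, 0.005, 0, 0, 0, 0, 0.5],
  [0.006, 0.01, 0, 0, 0, 0, 0.5],
  [0.009, 0.015, 0, 0, 0, 0, 0.5],
  [0.012, 0.02, 0, 0, 0, 0, 0.5],
  [0.015, 0.025, 0, 0, 0, 0, 0.5],
  [0.018, 0.03, 0, 0, 0, 0, 0.5],
  [0.021, 0.035, 0, 0, 0, 0, 0.5],
  [0.0236, 0.041, 0, 0, 0, 0, 0.5],
  [0.0236, 0.041, 0, 0, 0, 0, 0.5],
  [0.0236, 0.041, 0, 0, 0, 0, 0.5],
], force=45)

```text
clock: 8.85
tool_pos: [0.5788, 0.271, 0.0809]
ee_rot: [0.608, 0.794, -0.0, 0.001]
contact_force: [0.0, -3.3, 5.8]
opening: 0.0554
```

```bash
cat > st.py <<'E'
from h import *
o=manip.observe();R=np.array([[.9659,.2588],[-.2588,.9659]])
print(o["clock"],"z",o["tool_pos"][2],"local xy mm (seated 32,32):",R@(o["tool_pos"][:2]-[.5566,.2352])*1e3,"F local",R@o["contact_force"][:2],o["contact_force"][2],"T",o["torque"],"yaw",np.degrees(2*np.arctan2(o["ee_rot"][1],o["ee_rot"][0]))-90,o["opening"],np.abs(o["qd"]).max())
E
python3 st.py
```

```text
8.85 z 0.08087047918648678 local xy mm (seated 32,32): [30.73551719 28.78771703] F local [-0.8501896  -3.22706567] 5.802660662787764 T [-0.74930097  0.40285767  0.04304993] yaw 15.142008807441684 0.055444772779195683 0.0017313921398014057
```

Call:
move_arm([
  [0.0016, 0.0039, 0, 0, 0, 0, 0.5],
  [0.0031, 0.0078, 0, 0, 0, 0, 0.5],
  [0.0047, 0.0117, 0, 0, 0, 0, 0.5],
  [0.0062, 0.0155, 0, 0, 0, 0, 0.5],
  [0.0062, 0.0155, 0, 0, 0, 0, 0.5],
  [0.0062, 0.0155, 0, 0, 0, 0, 0.5],
])

```text
clock: 9.45
tool_pos: [0.579, 0.2713, 0.0809]
ee_rot: [0.609, 0.793, -0.004, 0.001]
contact_force: [-8.7, -11.6, 14.1]
opening: 0.0558
```

```bash
python3 st.py
```

```text
9.45 z 0.0809454228271084 local xy mm (seated 32,32): [30.97973905 29.05016593] F local [-11.38240319  -8.97963831] 14.090251239449943 T [-2.49263598  1.74744664 -0.00816906] yaw 15.02747264477864 0.05583487199232118 0.0019946480843320365
```

Run:
```python
from h import *
q=vision.read_camera("wrist"); pickle.dump(q,open("wrist6.pkl","wb")); save(q,"w6.png",(180,110,340,230),4.8)
```

```text
(no output)
```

View pics/w6.png

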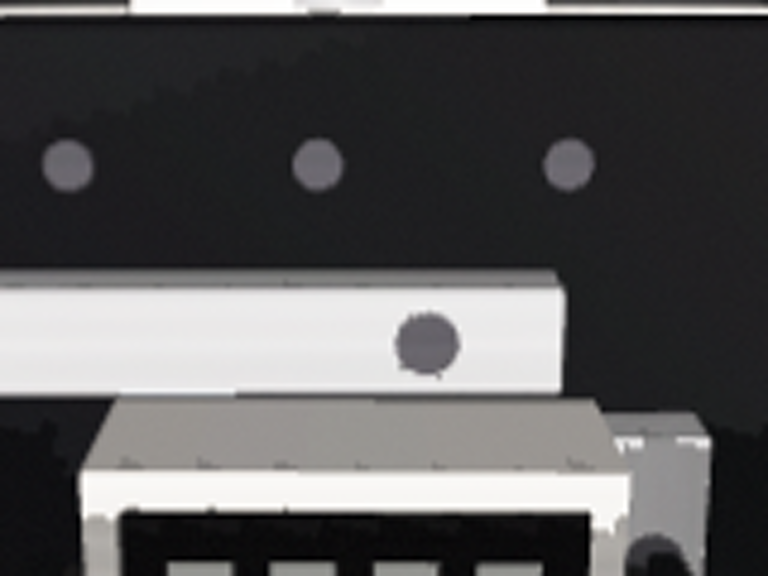

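```bash
python3 - <<'E'
from h import *
q=pickle.load(open("wrist6.pkl","rb"));R=np.array([[.9659,.2588],[-.2588,.9659]])
f=lambda a:(np.array(a)+.5)/4.8-.5+[180,110]
for n,a,z in [("fence inner edge",[[100,395],[350,395],[560,394]],.06),("carrier top edge",[[82,472],[350,472],[628,472]],.075),("fence outer top",[[556,288]],.06),("far fence end",[[710,438],[640,438]],.06)]:
    P=ray(q,f(a),z); print(n,(P[:,:2]-[.5566,.2352])@R.T*1e3)
E
python3 st.py
```

```text
fence inner edge [[ 3.83239709 59.91159156]
 [31.46938306 59.95476175]
 [54.62173381 60.10493882]]
carrier top edge [[ 4.25536362 56.36353802]
 [31.60256423 56.43103469]
 [59.90397887 56.46707458]]
fence outer top [[53.73428672 72.0940842 ]]
far fence end [[71.56354612 54.99620905]
 [63.73898967 54.98923537]]
9.5 z 0.08093965198918897 local xy mm (seated 32,32): [30.9448842  29.04659247] F local [-11.7615995   -8.80059841] 13.1956489447567 T [-2.45380518  1.760673    0.04092065] yaw 15.028831008829002 0.05552532722351742 0.0021555633540217924
```

Call:
move_arm([
  [-0.0064, -0.0017, 0.002, 0, 0, 0, 0.5],
  [-0.0064, -0.0017, 0.002, 0, 0, 0, 0.5],
  [-0.0073, 0.0015, 0.002, 0, 0, 0, 0.5],
  [-0.0082, 0.0047, 0.002, 0, 0, 0, 0.5],
  [-0.0091, 0.008, 0.002, 0, 0, 0, 0.5],
  [-0.0099, 0.0112, 0.002, 0, 0, 0, 0.5],
  [-0.0099, 0.0112, 0.002, 0, 0, 0, 0.5],
  [-0.0099, 0.0112, 0.002, 0, 0, 0, 0.5],
])

```text
clock: 10.3
tool_pos: [0.578, 0.2746, 0.0809]
ee_rot: [0.609, 0.793, -0.003, 0.002]
contact_force: [-3.2, -11.4, 6.8]
opening: 0.0554
```

```bash
python3 st.py
```

```text
10.3 z 0.08094217777344653 local xy mm (seated 32,32): [30.81368513 32.48759088] F local [ -6.02371386 -10.23932904] 6.795473883426384 T [-2.35629706  0.52901446  0.04493733] yaw 15.007863964923843 0.055377387613501326 0.0018084116640573213
```

Call:
move_arm([
  [-0.001, 0.0033, 0, 0, 0, 0, 0.5],
  [-0.0017, 0.0064, 0, 0, 0, 0, 0.5],
  [0.0015, 0.0073, 0, 0, 0, 0, 0.5],
  [0.0015, 0.0073, 0, 0, 0, 0, 0.5],
  [0.0015, 0.0073, 0, 0, 0, 0, 0.5],
])

```text
clock: 10.8
tool_pos: [0.578, 0.2747, 0.081]
ee_rot: [0.609, 0.793, -0.005, 0.003]
contact_force: [-5.7, -14.8, 10.9]
opening: 0.0557
```

```bash
python3 st.py
python3 - <<'E'
from h import *
q=vision.read_camera("wrist"); pickle.dump(q,open("wrist7.pkl","wb")); save(q,"w7.png",(180,110,340,230),4.8);save(q,"w7f.png",s=1.5)
E
```

```text
10.8 z 0.08101847381793335 local xy mm (seated 32,32): [30.91082647 32.6035855 ] F local [ -9.32803474 -12.85090554] 10.894443677650097 T [-3.21227053  0.94426369  0.15632606] yaw 14.970926189835936 0.055709200880792765 0.0015299107365403463
```

View pics/w7.png

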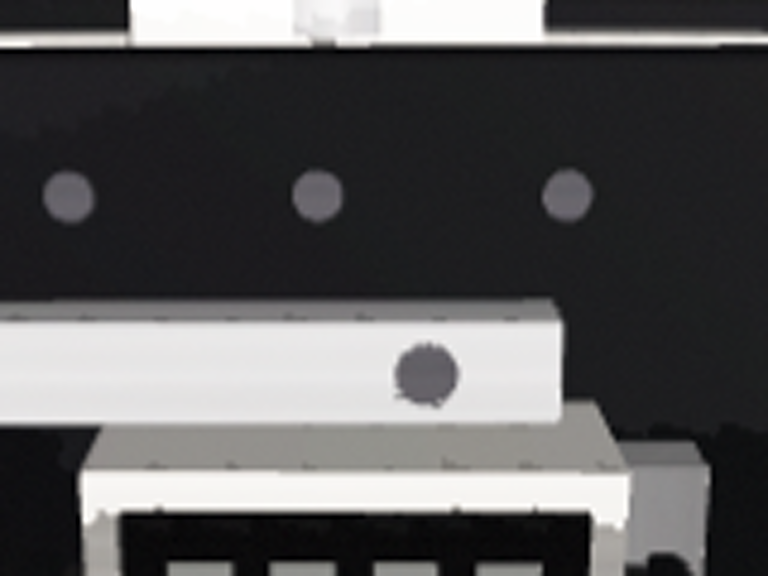

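View pics/w7f.png

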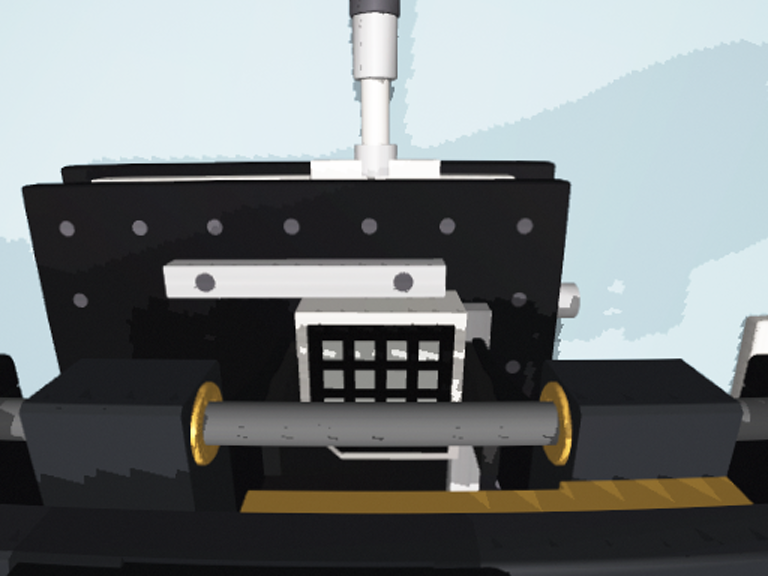

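```bash
python3 st.py
python3 - <<'E'
from h import *
from scipy.spatial.transform import Rotation as Ro
q=pickle.load(open("wrist7.pkl","rb"));R=np.array([[.9659,.2588],[-.2588,.9659]])
f=lambda a:(np.array(a)+.5)/4.8-.5+[180,110]
for n,a,z in [("fence inner edge",[[100,424],[350,424],[560,422]],.06),("carrier top edge",[[82,472],[350,472],[628,472]],.075),("far fence end",[[710,466]],.06)]:
    P=ray(q,f(a),z); print(n,(P[:,:2]-[.5566,.2352])@R.T*1e3)
print(Ro.from_quat(manip.observe()["ee_rot"]).as_matrix()[:,2])
E
```

```text
10.85 z 0.08103216444138227 local xy mm (seated 32,32): [30.93726746 32.61205942] F local [ -9.26242626 -12.08465035] 11.296268204396265 T [-3.22791377  0.99010707  0.16212103] yaw 14.973019751314297 0.05581222569667106 0.001681993657762825
fence inner edge [[ 3.66456313 60.08613631]
 [31.45524743 60.10031459]
 [54.74087878 60.33641415]]
carrier top edge [[ 4.23399125 59.95902067]
 [31.5734924  59.98771101]
 [59.88049764 59.98356241]]
far fence end [[71.78872701 55.13401261]]
[-0.00160232 -0.01081424 -0.99994024]
```

Call:
move_arm([
  [0.002, 0.0006, 0.0013, 0, 0, 0, 0.5],
  [0.0043, 0.0012, 0.0013, 0, 0, 0, 0.5],
  [0.0064, 0.0017, 0.0013, 0, 0, 0, 0.5],
  [0.0064, 0.0017, 0.0013, 0, 0, 0, 0.5],
  [0.0064, 0.0017, 0.0013, 0, 0, 0, 0.5],
  [0.0064, 0.0017, 0.0013, 0, 0, 0, 0.5],
  [0.0064, 0.0017, 0.0013, 0, 0, 0, 0.5],
])

```text
clock: 11.55
tool_pos: [0.5781, 0.2748, 0.0811]
ee_rot: [0.609, 0.793, -0.007, 0.002]
contact_force: [-10.5, -17.3, 14.0]
opening: 0.0555
```

```bash
python3 st.py
python3 - <<'E'
from h import *
q=vision.read_camera("wrist"); pickle.dump(q,open("wrist8.pkl","wb")); save(q,"w8.png",(180,110,340,230),4.8)
p=vision.read_camera("scene"); save(p,"s8.png",s=1.5)
E
python3 st.py
```

```text
11.55 z 0.08105345877828453 local xy mm (seated 32,32): [31.02243756 32.63316796] F local [-14.63750175 -13.96765614] 14.009535776219948 T [-3.53840067  1.89026347  0.19489195] yaw 14.985352801186124 0.05546560447901192 0.0019577728003201743
11.65 z 0.08104653486394005 local xy mm (seated 32,32): [31.02263592 32.62691993] F local [-13.68470493 -13.70384916] 13.611917820138686 T [-3.52204367  1.8858336   0.09093521] yaw 14.986176781397845 0.05528170970058336 0.0016775232803006041
```

View pics/w8.png

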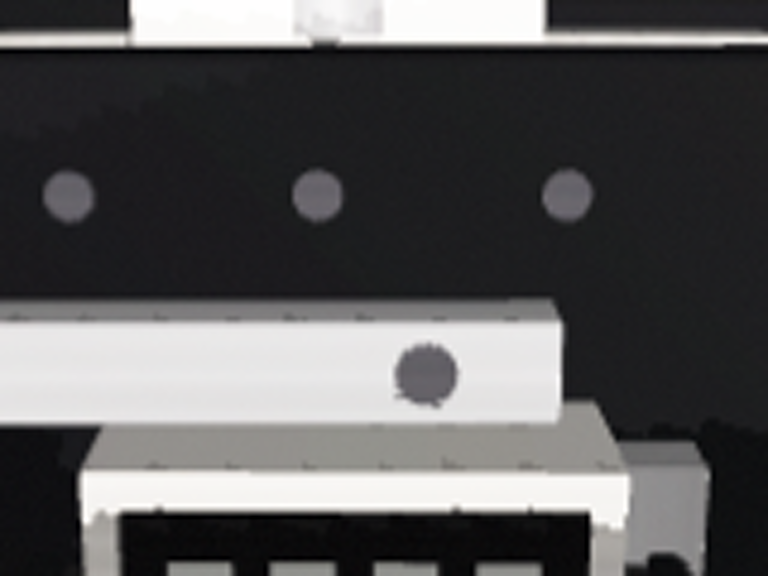

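View pics/s8.png

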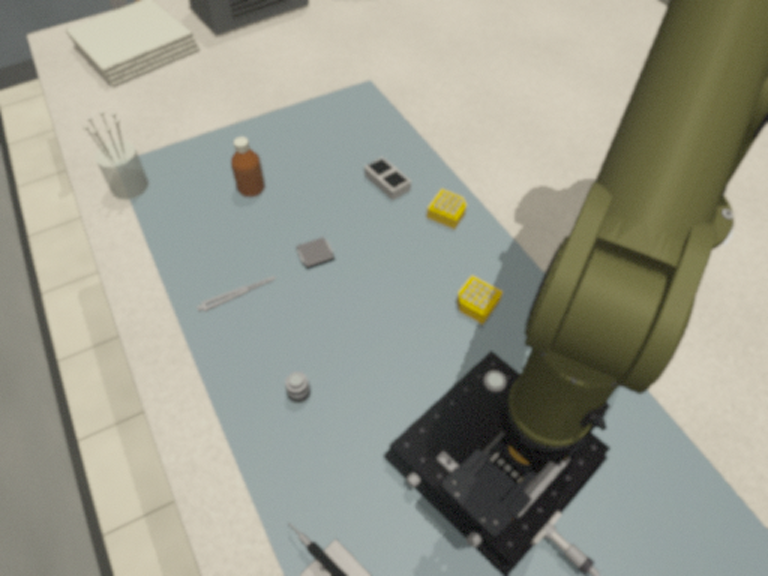

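```bash
python3 st.py; python3 -c "
from cell import manip
print(manip.finish_job())"; python3 st.py
```

```text
11.65 z 0.08104653486394005 local xy mm (seated 32,32): [31.02263592 32.62691993] F local [-13.68470493 -13.70384916] 13.611917820138686 T [-3.52204367  1.8858336   0.09093521] yaw 14.986176781397845 0.05528170970058336 0.0016775232803006041
the job is handed in; nothing more can be done
None
the job is handed in; nothing more can be done
```

I picked up the silver carrier and kept it level. I set it on the stage plate with its cut corner away from the nest, pushed it against both fences, and handed the job in still gripping and pressing it (about 11.7 s of the 42 s). No verdict was reported.

**Last checks before handing in:**
- **Fit at the fences:** in the wrist picture, the gap to the left fence was about 0.1 mm. The side at the far fence was within about 0.1 mm of its expected place.
- **Push and position:** the wrist force was about 14 N towards each fence and 14 N down onto the plate. The last 2 mm of extra push command moved the tool less than 0.1 mm.
- **Squareness:** the tool yaw was 14.99° against a fitted stage yaw of about 15.0°.
- **Tilt:** the tool leaned about 0.014 rad under the push, and the carrier looked unchanged relative to the jaws. The tilt limit is 0.05 rad.
- **Other objects:** in the last scene picture, the other objects in view, including both yellow look-alikes, looked unmoved.

**What disagreed:**
- The first push stopped about 3.5 mm short of the left fence because friction held the carrier there. I eased the push on the far fence and the plate, then pushed again to close it.
- The final tool position was about 1 mm (x) and 0.6 mm (y) off the fitted seated position. That is within calibration error and the offset of the carrier in the jaws.
- I could not measure the force on each fence separately. Those forces are inferred from the total wrist force, less possible friction on the plate.

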